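Re-arm the tripped gas shut-off on the welding bench

ROBOT

A 7-joint arm with a two-finger parallel gripper is mounted at the origin on the work surface. World frame = base frame: x ahead of the robot, y to its left, z up, the work surface at z = 0. Lengths are in m, angles in rad, forces in N, time in s.
With the tool pointing down it reaches from about 0.425 to 0.925 m from the base axis. Payload 6.8 kg.
Tool frame: the origin (TCP) lies on the centre line of the jaws, within the pads' length; the fingertips stand 25 mm ahead of it and the grasp point (between the pads) lies 6 mm ahead of it; z points along the fingers, y is the direction in which the jaws open and shut (so a half turn about z gives the same grasp; the last joint's range is limited). The gripper opens to 85 mm and grips with 20 to 120 N. Pads are 22 mm wide; open, the fingers measure 114 mm over their backs; the gripper's body (76 mm by 85 mm) begins 54 mm behind the grasp point. The pads swing forward as they close: fully open they stand 13 mm farther back than shut.
Start: joints at [1.205, 0.477, 0.022, 1.555, -0.011, 1.109, -0.083], TCP at [0.172, -0.653, 0.256] pointing down, gripper open.
Joint ranges: [-2.96, 2.96], [-0.34, 2.1], [-1.41, 1.46], [0.24, 2.44], [-1.37, 4.51], [0.17, 1.92], [-2.96, 2.96]. Speed limits (rad/s): [2.39, 2.39, 3.14, 3.14, 3.14, 3.14, 3.14].

INTERFACE

Orientations are given as a unit quaternion [w, x, y, z].
In Python, from station import status, cams, order, models gives the robot as it stands.
- The arm moves only by the tool move_arm, never from a script. Its argument "steps" is one flat list of numbers, 7 for each row, row after row: the gripper's target within -1 to 1 (fully open at 1, half-way at 0, shut at -1), then the shift along the world's x, y, z in cm, then the turn, a rotation vector about the world's x, y, z in degrees. A call has 1 to 8 rows; each row shifts and turns the commanded pose from where the row before left it; what a row does not reach is not made up. A row lasts 1/10 s, in which the tool goes at most 50 mm and 8.59 degrees, less where a joint would pass 70% of its speed; a pose out of reach is approached as far as the arm can. A call with a gripper value outside its range is refused whole. The fingers move at their own pace and stop on an object; "newtons" is the grip in N (left out, the last holds). Time passes only in rows, so rows that do not move let the fingers close. It gives the time, the measured TCP pose, the force and the opening at its end, in the units of the state.
- status.get_obs(): the state, without advancing time (a new reading comes with each control period).
- cams.read_camera(name): name is "side" or "top" or "wrist"; returns a dict with "pixels" (400x640x3 uint8, red, green, blue), "mtx" (3x3 intrinsics, pixels), "T" (4x4, takes a point from camera to world coordinates); the wrist camera has in their place "T_tool_cam" (4x4, takes a point from camera to tool coordinates, whose origin is the TCP and whose axes are the flange's). Camera axes: x right, y down, z forward; pixel columns grow to the right and rows downward; lengths in m; the calibration is good to about 2 mm. A picture is of the moment at which its call begins: read the wrist's pose just before it. There is no depth.
- order.hand_in(): hands the job in, once; it reports no verdict.
Trained networks look in the newest picture that a camera, given by its name, has taken for a name from the list of things; names that differ only in an ending like _2 or _b are one class to them, and where a whole thing is asked for, a point or a joint stands for the part that bears it (a point fixed in the world has none). Each returns a list of dicts, best first, with "score" (0 to 1); they miss things now and then, are a little off and sometimes report something else, mostly with a low value. They report only what shows in the picture. A call takes as long as a camera call.
- models.silhouettes(camera, query): "region" (400x640 bool, what is visible of it) and "box" ([centre column, centre row, width, height] in pixels, round what is visible of it).
- models.place_of(camera, query): "position" ([row, column] in pixels: a listed point, or the origin of a listed thing).
The state is a dict: "t": time; "q": joint angles; "joint_vel": joint speeds; "joint_torque": joint torques, N m; "eef_pos": TCP position; "tool_rot": TCP orientation; "contact_force": force on the tool from outside, world axes, zero at the start; "torque": the same for the moment, N m; "gripper_width": opening from 0.0 (shut) to 1.0 (fully open).
Only numpy, scipy, OpenCV 4.12 (cv2) and the standard library are available. Lean on these libraries where they do the work, as an engineer would, in place of code of your own. Each camera call takes 0.05 s, during which the arm holds its last target.

TASK

The spring-loaded gas shut-off on the bench manifold has tripped. First turn the blue outlet cock fully shut, then draw the red sprung lever round until the hair-trigger catch hooks its stud (feel for it, and do not heave the lever hard against its stop) and ease it back so that the catch carries it. Never let the lever snap back, disturb nothing else on the bench, and leave the lever hooked with your hand off it.

Things in the scene. Friction and masses are not known exactly. Their poses are not given: they have to be found in the camera images.
- manifold: gas manifold fixed on the bench (place and yaw vary): grey base plate 100 x 600 mm, yellow 27 mm pipe, its axis 65 mm up. Origin on the bench below the shut-off valve's stem; y runs along the pipe (outlet end at -y, pressure gauge, 150 mm high, at y = 250 mm), x square to it, away from the robot at yaw 0, z up. No part of it stands higher than 155 mm
- lever (a joint): angle of the sprung lever, rad: 0 = shut, as found; grows clockwise seen from above. At q it points along (-cos q, sin q) in the manifold's x, y. The spring drives it shut: 5 N at the grip at 0, 10 N at 1.5. The catch holds it at some angle from 1.35 to 1.56, not known beforehand. Easing means slower than 2 rad/s; let go off the hook, it snaps back at many times that
- stem (a point): on the lever's upright turning axis, at its mid-height, 128 mm above the bench; axes as the manifold's
- grip (a point): middle of the lever's red grip sleeve, 150 mm from the stem on its centre line, 128 mm above the bench; its x axis points to the stem. Sleeve 26 mm wide, 22 mm high, 76 mm long (110 to 186 mm from the stem); inboard a bar 20 mm wide, 10 mm high. Over the whole sweep nothing stands beside the sleeve on its closing side; pipe and saddle below reach up to 88 mm
- stud (a point): top of the upright brass roller stud on the lever, 75 mm from the stem, 8 mm thick, top 152 mm above the bench. Coming round it pushes the catch's sloping nose aside (hardly felt); the hook then snaps in behind it of itself. Eased back, the lever comes to rest on the hook and the pull on the hand falls to nothing; if it does not, it is not hooked and flies shut if let go
- sector (a point): point fixed on the manifold at its x 32, y 64 mm, 100 mm up, about the middle of the silver catch sector, which is clamped at an unmeasured setting (varies 0.2 rad about the stem) and carries the catch and, on a block, a black rubber stop pad. The pad meets the lever's bar 105 mm from the stem, 0.03 rad (4 mm at the grip) past the holding angle
- stop_pad (a joint): how far the rubber stop pad is squeezed, m: 0 = free. It gives about 6 N per mm, felt at the grip as 4 N per mm of pad over the spring's pull; pressed in more than 2.5 mm (15 N) it is overloaded
- catch (a point): point fixed on the manifold at its x 41, y 77 mm, 143 mm up, roughly where the catch turns on its upright post (true place up to 10 mm off, with the sector). The catch is a hook of 5 mm steel bar lying just above the lever, closed by a faint spring; its tail reaches 60 mm on to a red disc. About 2 N on the tail fires it: keep off
- cock (a joint): angle of the outlet cock's blue handle, rad: 0 = open (along the pipe, pointing to the manifold's -y), grows clockwise seen from above to 1.571 = shut on its end stop (pointing to -x). Stays where it is left, needs about 2 N at its tip; found at 0 to 0.35
- cock_stem (a point): on the cock's upright turning axis, 140 mm from the stem towards the manifold's -y, at the handle's mid-height, 108 mm above the bench; axes as the manifold's
- cock_tip (a point): on the blue handle's centre line 70 mm from the cock's axis, 108 mm above the bench; its -y axis points outward. Handle 20 mm wide, 12 mm high, reaching 86 mm from the axis. The pipe below reaches up to 79 mm, the saddle on it (85 mm from the axis) up to 88 mm
- spanner: open-ended steel spanner, 190 mm long, 8 mm thick, lying on the bench in front of the manifold (origin: middle of its underside)
- tin: round tin of anti-spatter paste, 72 mm across, 85 mm high, standing just behind the pipe (origin: centre of its foot)
- hammer: hammer with a wooden handle, 260 mm long, lying on the bench (origin: middle, underside)
- brush: hand brush with a wooden handle, 240 mm long, lying along the far side of the base plate (origin: middle, underside)
- saw_blade: circular saw blade, 200 mm across, 4 mm thick, lying flat (origin: centre, underside)
- magnet: red welding angle magnet, about 110 mm, 20 mm thick, lying flat (origin: near its middle, underside)
- offcut: offcut of 40 mm square steel tube, 130 mm long, lying (origin: middle, underside)
- clamp: green screw clamp, about 230 mm long over its screw, lying flat (origin: in its throat, bench level)

How it is judged:
By the outcome, as a careful person would: the job done as asked, in the order asked, and still so for the second after the job is handed in, with the robot touching nothing.
It also fails if it takes over 72 s, if anything falls off the work surface, if the arm or the gripper's body presses on something with over 40 N, if the wrist force passes 120 N, or if a joint passes its speed limit or range.

## Working session

There is one attempt and no reset: what is moved stays moved. The work goes in short steps, Python scripts to look and compute and a tool call to move; the robot and the scene stay as the last step left them, time stands still between calls to the robot, and variables do not carry over. Pictures are saved under pics/ and viewed, and the job is handed in when it is done.

Besides the shell and the picture viewer there is one more tool, called after "Emit:" by a JSON object that holds its "method" and its "body", one argument or row to a line. move_arm: Moves the arm, as the interface text tells. Its arguments: {"type":"object","properties":{"steps":{"type":"array"},"newtons":{"type":"number"}},"required":["steps"]}

```bash
ls; mkdir -p pics; cat > h.py <<'E'
import numpy as np, cv2, json
from station import status, cams, order, models
def snap(n,f):
    c=cams.read_camera(n); cv2.imwrite('pics/'+f,cv2.cvtColor(c['pixels'],cv2.COLOR_RGB2BGR)); return c
def ray(c,row,col,z,T=None):
    T=c['T'] if T is None else T
    d=T[:3,:3]@np.linalg.solve(c['mtx'],[col,row,1.]); o=T[:3,3]
    return o+d*(z-o[2])/d[2]
def proj(c,p,T=None):
    T=c['T'] if T is None else T
    q=T[:3,:3].T@(np.asarray(p)-T[:3,3]); u=c['mtx']@q; return u[:2]/u[2]
E
python3 - <<'E'
from h import *
o=status.get_obs(); print({k:np.round(v,3).tolist() for k,v in o.items()})
for n in ['top','side']:
    c=snap(n,n+'0.png'); print(n,np.round(c['T'],3).tolist(),c['mtx'].tolist())
    for q,z in [('stem',.128),('grip',.128),('stud',.152),('cock_stem',.108),('cock_tip',.108),('manifold',0),('catch',.143),('sector',.1),('tin',0)]:
        for r in models.place_of(n,q)[:2]:
            print(n,q,round(r['score'],2),np.round(r['position'],1),np.round(ray(c,*r['position'],z),4))
E
```

```text
pics
{'t': 0.0, 'q': [1.205, 0.478, 0.022, 1.556, -0.012, 1.109, -0.083], 'joint_vel': [0.0, 0.001, 0.001, -0.0, 0.0, 0.001, 0.001], 'joint_torque': [0.0, -59.645, 1.608, -28.119, 0.013, 0.009, -0.0], 'eef_pos': [0.172, -0.652, 0.255], 'tool_rot': [-0.001, 0.992, 0.129, -0.0], 'contact_force': [-0.664, 0.162, -0.405], 'torque': [0.035, 0.021, -0.062], 'gripper_width': 0.998}
top [[-0.023, -0.988, 0.152, 0.324], [-1.0, 0.023, -0.001, 0.045], [-0.002, -0.152, -0.988, 1.29], [0.0, 0.0, 0.0, 1.0]] [[405.65944265990106, 0.0, 320.9704888229196], [0.0, 405.65944265990106, 192.3380509252908], [0.0, 0.0, 1.0]]
top stem 0.81 [157.  330.5] [0.6071 0.013  0.128 ]
top grip 0.86 [205.2 329.5] [0.4646 0.0196 0.128 ]
top grip 0.5 [233.6 499.6] [ 0.372  -0.4632  0.128 ]
top stud 0.74 [179.3 329.7] [0.5361 0.0177 0.152 ]
top stud 0.51 [245.8 280.2] [0.3511 0.1603 0.152 ]
top cock_stem 0.96 [153.1 374.6] [ 0.6209 -0.1198  0.108 ]
top cock_stem 0.54 [156.1 330.6] [0.6147 0.0121 0.108 ]
top cock_tip 0.48 [158.6 397. ] [ 0.6025 -0.1859  0.108 ]
top cock_tip 0.19 [239. 193.] [0.3774 0.4174 0.108 ]
top mani
[... 400 characters left out ...]
9756, 0.0, 323.1274754983508], [0.0, 509.7469241339756, 193.76654773238496], [0.0, 0.0, 1.0]]
side grip 0.68 [187.5 331.2] [0.4762 0.0284 0.128 ]
side stud 0.89 [175.7 314. ] [ 0.5454 -0.0036  0.152 ]
side stud 0.48 [304.5 349.9] [0.3697 0.5598 0.152 ]
side cock_stem 0.91 [162.1 300.2] [ 0.6169 -0.1298  0.108 ]
side cock_stem 0.7 [328.8 294.3] [0.5265 0.633  0.108 ]
side cock_tip 0.43 [242.8 358. ] [0.3596 0.2752 0.108 ]
side cock_tip 0.39 [153.1 309.7] [ 0.5861 -0.1922  0.108 ]
side manifold 0.63 [206.6 294.5] [0.6208 0.0183 0.    ]
side catch 0.97 [192.7 280.7] [0.6568 0.0954 0.143 ]
side sector 0.61 [196.2 284.7] [0.6482 0.0674 0.1   ]
side tin 0.86 [198.8 268. ] [ 0.7336 -0.0133  0.    ]
```

```bash
python3 - <<'E'
import cv2
a=cv2.imread('pics/top0.png');cv2.imwrite('pics/top0c.png',cv2.resize(a[80:280,220:480],None,fx=3,fy=3,interpolation=2)[:600,:780])
a=cv2.imread('pics/side0.png');cv2.imwrite('pics/side0c.png',cv2.resize(a[90:290,200:460],None,fx=3,fy=3,interpolation=2)[:600])
E
```

```text
(no output)
```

View pics/top0.png

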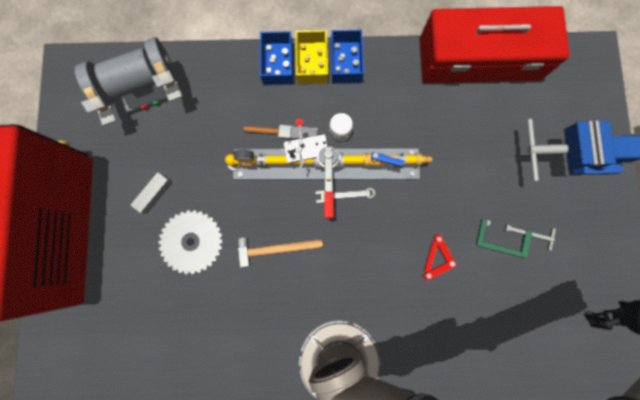

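View pics/top0c.png

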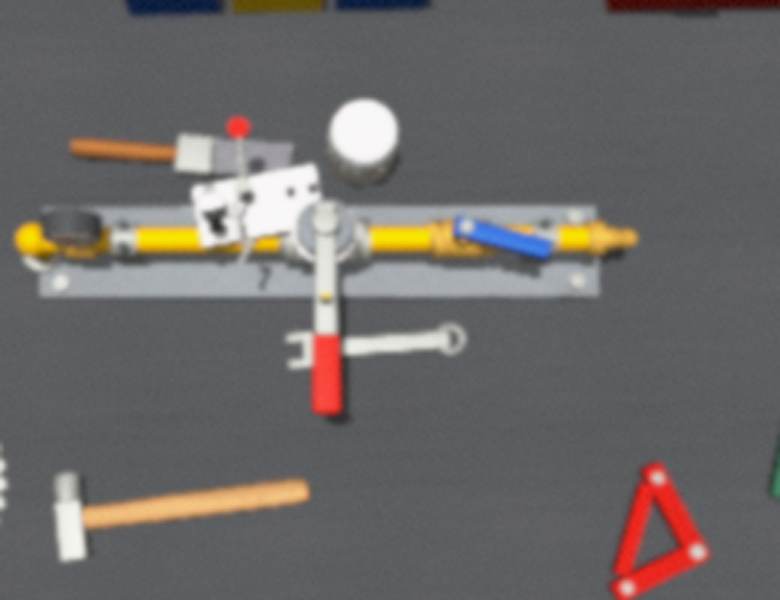

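View pics/side0c.png

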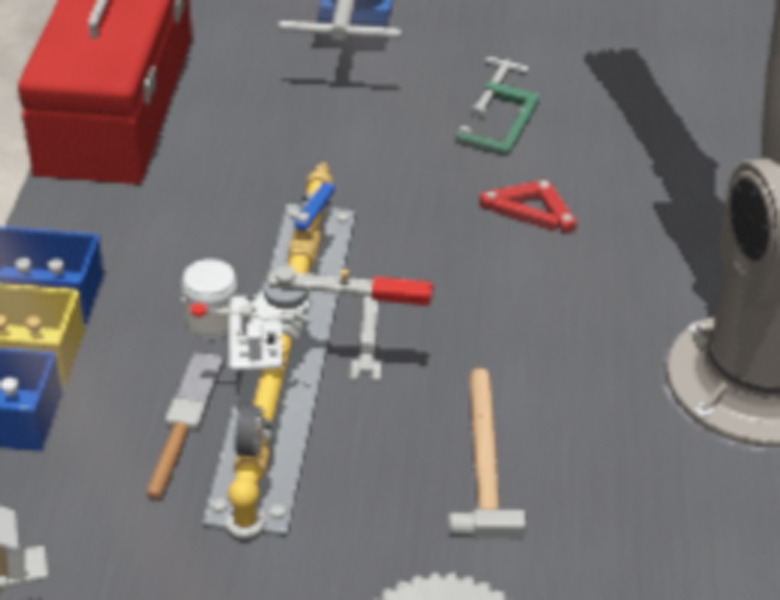

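```bash
python3 - <<'E'
from h import *
c=snap('wrist','w0.png'); print(np.round(c['T_tool_cam'],3).tolist(),np.round(c['mtx'],1).tolist())
E
```

```text
[[-0.0, -0.961, -0.277, 0.07], [1.0, -0.0, -0.0, -0.0], [0.0, -0.277, 0.961, -0.117], [0.0, 0.0, 0.0, 1.0]] [[304.0, 0.0, 316.3], [0.0, 304.0, 198.4], [0.0, 0.0, 1.0]]
```

Emit:
{"method": "move_arm", "body": {
  "steps": [1,3,4,1.5,0,0,0,1,3,4,1.5,0,0,0,1,3,4,1.5,0,0,0,1,3,4,1.5,0,0,0,1,3,4,1.5,0,0,0,1,3,4,1.5,0,0,0,1,3,4,1.5,0,0,0,1,3,4,1.5,0,0,0]
}}

```text
t: 1.85
eef_pos: [0.4028, -0.3445, 0.3722]
tool_rot: [0.0, 0.992, 0.128, 0.0]
contact_force: [1.4, -0.4, -0.2]
gripper_width: 0.997
```

View pics/w0.png

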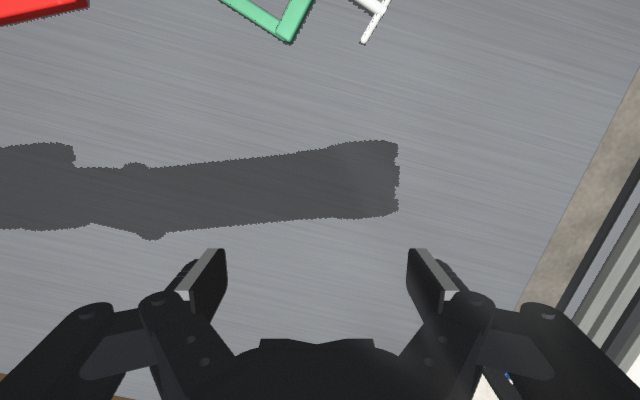

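Emit:
{"method": "move_arm", "body": {
  "steps": [-1,1.5,3.5,0,0,0,0,-1,1.5,3.5,0,0,0,0,-1,1.5,3.5,0,0,0,0,-1,1.5,3.5,0,0,0,0,-1,1.5,3.5,0,0,0,0,-1,1.5,3.5,0,0,0,0,-1,1.5,3.5,0,0,0,0,-1,1.5,3.5,0,0,0,0],
  "newtons": 40
}}

```text
t: 2.65
eef_pos: [0.5223, -0.0648, 0.3715]
tool_rot: [0.0, 0.992, 0.128, 0.0]
contact_force: [0.6, -0.1, -0.2]
gripper_width: 0.001
```

```bash
cat >> h.py <<'E'
from scipy.spatial.transform import Rotation as Ro
def wristT(c,o):
    w,x,y,z=o['tool_rot']; T=np.eye(4); T[:3,:3]=Ro.from_quat([x,y,z,w]).as_matrix(); T[:3,3]=o['eef_pos']
    return T@c['T_tool_cam']
HT=dict(stem=.128,grip=.128,stud=.152,cock_stem=.108,cock_tip=.108,manifold=0,catch=.143,sector=.1,tin=0)
E
sleep 0; python3 - <<'E'
from h import *
o=status.get_obs(); print(o['eef_pos'],o['gripper_width'])
c=snap('wrist','w1.png'); T=wristT(c,o)
for q,z in HT.items():
    for r in models.place_of('wrist',q)[:2]:
        print(q,round(r['score'],2),np.round(r['position'],1),np.round(ray(c,*r['position'],z,T),4))
np.save('T1.npy',T)
E
```

```text
[ 0.52234917 -0.06480009  0.37153122] 0.0014968024477524503
stem 0.67 [ 70.  261.8] [0.6163 0.0221 0.128 ]
grip 0.94 [198.5 234.9] [0.4635 0.0238 0.128 ]
stud 0.6 [139.2 242.4] [0.5404 0.0235 0.152 ]
cock_stem 0.57 [109.9 380.7] [ 0.6105 -0.1217  0.108 ]
cock_tip 0.86 [139.5 425.7] [ 0.5913 -0.1864  0.108 ]
manifold 0.9 [ 85.7 277.1] [0.6101 0.0197 0.    ]
manifold 0.52 [296.3 411.6] [ 0.3166 -0.3007  0.    ]
tin 0.89 [ 11.9 322.1] [ 0.7228 -0.0205 -0.    ]
```

View pics/w1.png

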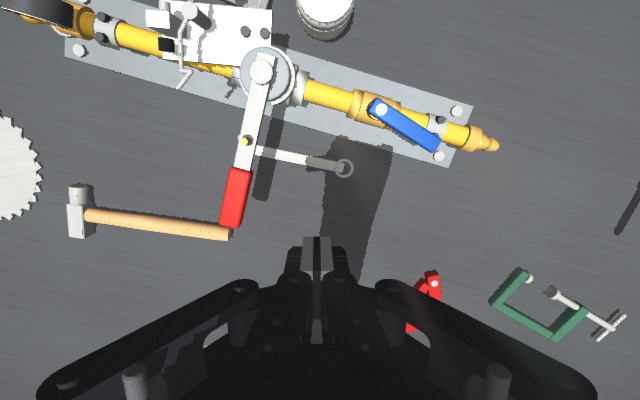

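```bash
python3 - <<'E'
from h import *
T=np.load('T1.npy'); c=cams.read_camera('wrist')
for n,p,z in [('platL',(55,65),.008),('platR',(168,449),.008),('platTR',(106,473),.008),('ctip a',(140,440),.114),('ctip b',(151,433),.114),('cpiv',(109,380),.114),('sleeve end L',(226,220),.139),('sleeve end R',(230,239),.139),('sleeve in L',(168,231),.139),('in R',(171,251),.139),('pipe L',(25,118),.0785),('pipe end',(144,490),.065)]:
    print(n,np.round(ray(c,*p,z,T),4))
# grey plate in mask
from numpy.linalg import svd
for n in ['wrist','top','side']:
    c=cams.read_camera(n)
    TT=T if n=='wrist' else c['T']
    for q,z in [('cock',.114),('lever',.133)]:
        for r in models.silhouettes(n,q)[:1]:
            ys,xs=np.nonzero(r['region']); P=np.array([ray(c,a,b,z,TT)[:2] for a,b in zip(ys,xs)])
            m=P.mean(0); u,s,v=svd(P-m,full_matrices=False); pr=(P-m)@v[0]
            print(n,q,r['score'],len(ys),m,v[0],m+v[0]*pr.min(),m+v[0]*pr.max())
E
```

```text
platL [0.5723 0.3251 0.008 ]
platR [ 0.5588 -0.2748  0.008 ]
platTR [ 0.657  -0.2747  0.008 ]
ctip a [ 0.5951 -0.2012  0.114 ]
ctip b [ 0.5804 -0.1977  0.114 ]
cpiv [ 0.611  -0.1194  0.114 ]
sleeve end L [0.4279 0.0329 0.139 ]
sleeve end R [0.4287 0.0094 0.139 ]
sleeve in L [0.5026 0.0328 0.139 ]
in R [0.505  0.0096 0.139 ]
pipe L [0.6252 0.2099 0.0785]
pipe end [ 0.6083 -0.2901  0.065 ]
wrist cock 0.84 1478 [ 0.60159561 -0.15130123] [0.27501891 0.96143882] [ 0.5877669  -0.19964501] [ 0.61525749 -0.10354064]
wrist lever 0.68 3901 [0.53392317 0.02368205] [-0.99985844  0.01682535] [0.63469324 0.02198631] [0.42667157 0.02548685]
top cock 0.47 819 [0.34309219 0.19265159] [ 0.08639299 -0.99626114] [0.33508613 0.2849754 ] [0.35557505 0.0487026 ]
top lever 0.8 541 [0.52257801 0.02263928] [-0.999934    0.01148873] [0.63320884 0.02136819] [0.43001444 0.02370279]
side cock 0.53 73 [ 0.60187676 -0.14768135] [0.26487402 0.96428303] [ 0.58814617 -0.19766804] [ 0.61484478 -0.10047081]
side lever 0.94 358 [0.52416167 0.02505267] [-0.99932576  0.03671542] [0.6350422 0.0209789] [0.42897462 0.02854986]
```

```bash
cat >> h.py <<'E'
S=np.array([.6145,.0215]); PSI=-.0225
RM=np.array([[np.cos(PSI),-np.sin(PSI)],[np.sin(PSI),np.cos(PSI)]])
def W(m): return S+RM@(np.asarray(m)/1000.)
def cockc(q,r=60,gap=0):
    h=np.array([-np.sin(q),-np.cos(q)]); d=np.array([-np.cos(q),np.sin(q)])
    return W(np.array([0,-140])+r*h-(10+gap)*d+[11,-14.5])
def levc(q,r=155,gap=0):
    # finger corner/face contact: tool aligned to manifold, corner (+11,+14.5)
    h=np.array([-np.cos(q),np.sin(q)]); d=np.array([np.sin(q),np.cos(q)])
    return W(r*h-(13+gap)*d-[11,14.5])
E
python3 - <<'E'
from h import *
o=status.get_obs(); print(o['eef_pos'])
a=cockc(.25,60,20); print('start',a, (a-o['eef_pos'][:2])*100)
b=a
for q in [.25,.4,.55,.7,.85,1.0,1.15,1.3,1.45,1.571,1.62]:
    p=cockc(q); print(q,np.round(p,4),np.round((p-b)*100,2)); b=p
E
```

```text
[ 0.52196919 -0.06615614  0.37124423]
start [ 0.63476589 -0.19906864] [ 11.27966943 -13.29124976]
0.25 [ 0.6155 -0.1937] [-1.93  0.54]
0.4 [ 0.6065 -0.192 ] [-0.9   0.17]
0.55 [ 0.5979 -0.1891] [-0.86  0.3 ]
0.7 [ 0.5898 -0.1848] [-0.81  0.42]
0.85 [ 0.5825 -0.1794] [-0.74  0.54]
1.0 [ 0.576 -0.173] [-0.65  0.64]
1.15 [ 0.5706 -0.1657] [-0.54  0.73]
1.3 [ 0.5663 -0.1576] [-0.43  0.8 ]
1.45 [ 0.5633 -0.149 ] [-0.3   0.86]
1.571 [ 0.5618 -0.1418] [-0.15  0.72]
1.62 [ 0.5615 -0.1389] [-0.04  0.3 ]
```

Emit:
{"method": "move_arm", "body": {
  "steps": [-1,1.9,-2.2,0,0,0,-4,-1,1.9,-2.2,-2,0,0,-4,-1,1.9,-2.2,-3,0,0,-4,-1,1.9,-2.2,-3,0,0,-4,-1,1.9,-2.2,-4,0,0,0,-1,1.8,-2.3,-4,0,0,0,-1,0,0,-3,0,0,0,-1,0,0,0,0,0,0]
}}

```text
t: 4.45
eef_pos: [0.6321, -0.1993, 0.1758]
tool_rot: [-0.001, 1.0, -0.011, -0.005]
contact_force: [-0.2, 0.3, -0.5]
gripper_width: -0.001
```

```bash
python3 - <<'E'
from h import *
o=status.get_obs(); print(o['eef_pos'],Ro.from_quat(np.roll(o['tool_rot'],-1)).as_matrix()[:,0],o['contact_force'],np.round(o['q'],2))
c=snap('wrist','w2.png');T=wristT(c,o)
p=np.array(o['eef_pos']); print(proj(c,p+[0,0,-.025],T),proj(c,p+[.011,0,-.025],T),proj(c,p+[.011,0.0145,-.025],T))
c=snap('side','s2.png'); a=cv2.imread('pics/s2.png');cv2.imwrite('pics/s2c.png',cv2.resize(a[90:290,200:460],None,fx=3,fy=3,interpolation=2))
print(proj(c,p+[0,0,-.025]))
E
```

```text
[ 0.63205195 -0.19932274  0.17576753] [ 0.9997056  -0.02241983 -0.00927726] [-0.18089689  0.32477443 -0.46880348] [ 0.4   0.55 -0.27  1.64  0.17  0.98 -1.52]
[316.27218774 251.43918866] [315.77487898 231.58779171] [286.99379282 232.1646423 ]
[298.70251071 142.9452467 ]
```

View pics/w2.png

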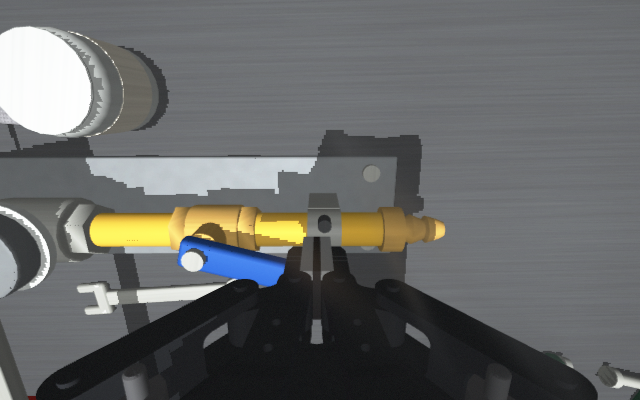

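View pics/s2c.png

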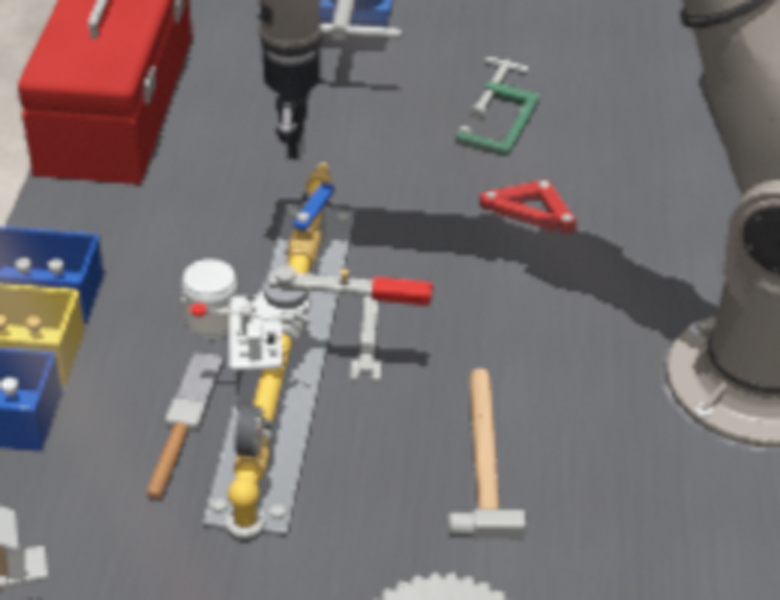

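Emit:
{"method": "move_arm", "body": {
  "steps": [-1,0,0,-2.5,0,0,0,-1,0,0,-2.0,0,0,0,-1,0,0,-0.5,0,0,0,-1,0,0,0,0,0,0]
}}

```text
t: 4.95
eef_pos: [0.6356, -0.1988, 0.1328]
tool_rot: [0.0, 1.0, -0.01, 0.001]
contact_force: [-0.0, -0.8, 0.4]
gripper_width: 0.002
```

Emit:
{"method": "move_arm", "body": {
  "steps": [-1,0,0,-1.0,0,0,0,-1,0,0,0,0,0,0,-1,-1.3,0.4,0,0,0,0,-1,-0.65,0.15,0,0,0,0,-1,0,0,0,0,0,0]
}}

```text
t: 5.45
eef_pos: [0.6149, -0.1937, 0.1217]
tool_rot: [0.0, 1.0, -0.011, -0.0]
contact_force: [0.1, -0.7, 0.0]
gripper_width: -0.001
```

Now sweep.

Emit:
{"method": "move_arm", "body": {
  "steps": [-1,-0.9,0.17,0,0,0,0,-1,-0.86,0.3,0,0,0,0,-1,-0.81,0.42,0,0,0,0,-1,-0.74,0.54,0,0,0,0]
}}

```text
t: 5.85
eef_pos: [0.5817, -0.1801, 0.1215]
tool_rot: [0.001, 1.0, -0.011, 0.0]
contact_force: [0.8, -2.2, 1.5]
gripper_width: 0.001
```

```bash
python3 - <<'E'
from h import *
o=status.get_obs(); print(o['eef_pos'],o['contact_force'])
c=snap('wrist','w3.png')
E
```

```text
[ 0.58167232 -0.18006469  0.12152212] [ 0.81222994 -2.2092719   1.54789845]
```

View pics/w3.png

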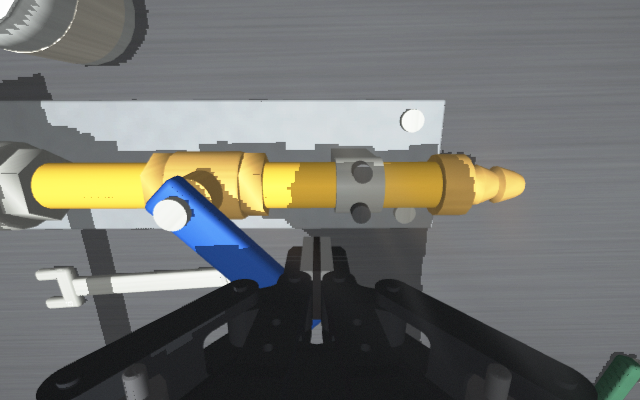

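Emit:
{"method": "move_arm", "body": {
  "steps": [-1,-0.65,0.64,0,0,0,0,-1,-0.54,0.73,0,0,0,0,-1,-0.43,0.8,0,0,0,0,-1,-0.3,0.86,0,0,0,0,-1,-0.1,0.5,0,0,0,0]
}}

```text
t: 6.4
eef_pos: [0.5611, -0.1426, 0.1209]
tool_rot: [-0.0, 1.0, -0.01, -0.001]
contact_force: [-1.2, -3.8, 0.2]
gripper_width: -0.0
```

Emit:
{"method": "move_arm", "body": {
  "steps": [-1,-0.05,0.2,0,0,0,0,-1,0,0.1,0,0,0,0]
}}

```text
t: 6.6
eef_pos: [0.561, -0.1417, 0.1209]
tool_rot: [0.001, 1.0, -0.011, -0.001]
contact_force: [-2.5, -6.0, -0.1]
gripper_width: -0.001
```

Emit:
{"method": "move_arm", "body": {
  "steps": [-1,0,0.2,0,0,0,0,-1,0,0.2,0,0,0,0,-1,0,0,0,0,0,0]
}}

```text
t: 6.9
eef_pos: [0.561, -0.1415, 0.121]
tool_rot: [0.002, 1.0, -0.012, -0.001]
contact_force: [-0.9, -14.3, -0.8]
gripper_width: -0.002
```

```bash
python3 - <<'E'
from h import *
o=status.get_obs(); print(o['eef_pos'],o['contact_force'])
c=snap('wrist','w4.png')
E
```

```text
[ 0.56095989 -0.14147218  0.1209824 ] [ -0.85047659 -14.31961861  -0.81238099]
```

View pics/w4.png

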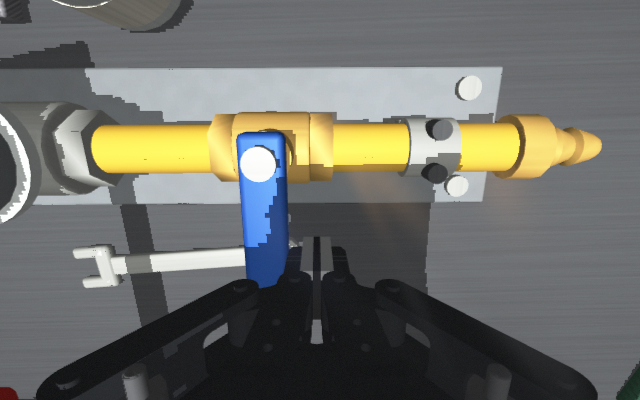

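```bash
python3 - <<'E'
from h import *
o=status.get_obs(); p=o['eef_pos'][:2]
a=levc(0,155,15); print(a,(a-p)*100, levc(0,155,0))
b=levc(0,155,0)
for q in np.r_[0:1.3:.1,1.3:1.6:.02]:
    p=levc(q,155); print(round(q,2),np.round(p,4),np.round((p-b)*100,2)); b=p
E
```

```text
[ 0.44758585 -0.01725456] [-11.33695994  12.41926138] [ 0.44792332 -0.00225835]
0.0 [ 0.4479 -0.0023] [0. 0.]
0.1 [0.4477 0.0133] [-0.02  1.55]
0.2 [0.4491 0.0288] [0.14 1.55]
0.3 [0.452 0.044] [0.29 1.53]
0.4 [0.4565 0.059 ] [0.44 1.49]
0.5 [0.4624 0.0733] [0.59 1.44]
0.6 [0.4697 0.0871] [0.73 1.37]
0.7 [0.4783 0.1   ] [0.86 1.29]
0.8 [0.4882 0.112 ] [0.99 1.2 ]
0.9 [0.4992 0.123 ] [1.1 1.1]
1.0 [0.5113 0.1328] [1.21 0.98]
1.1 [0.5243 0.1413] [1.3  0.85]
1.2 [0.5381 0.1485] [1.38 0.72]
1.3 [0.5525 0.1543] [1.44 0.58]
1.32 [0.5554 0.1553] [0.3 0.1]
1.34 [0.5584 0.1562] [0.3  0.09]
1.36 [0.5614 0.1571] [0.3  0.09]
1.38 [0.5644 0.1579] [0.3  0.08]
1.4 [0.5674 0.1586] [0.3  0.07]
1.42 [0.5705 0.1593] [0.3  0.07]
1.44 [0.5735 0.1599] [0.3  0.06]
1.46 [0.5766 0.1605] [0.31 0.06]
1.48 [0.5796 0.161 ] [0.31 0.05]
1.5 [0.5827 0.1614] [0.31 0.04]
1.52 [0.5858 0.1618] [0.31 0.04]
1.54 [0.5889 0.1621] [0.31 0.03]
1.56 [0.592  0.1624] [0.31 0.03]
1.58 [0.5951 0.1626] [0.31 0.02]
1.6 [0.5982 0.1627] [0.31 0.01]
```

Emit:
{"method": "move_arm", "body": {
  "steps": [-1,0,-0.4,0,0,0,0,-1,0,-1.2,0,0,0,0,-1,0,0,2,0,0,0,-1,0,0,3,0,0,0,-1,0,0,4,0,0,0]
}}

```text
t: 7.45
eef_pos: [0.5611, -0.1522, 0.2108]
tool_rot: [-0.001, 1.0, -0.01, -0.001]
contact_force: [0.4, -1.0, 0.0]
gripper_width: -0.002
```

Emit:
{"method": "move_arm", "body": {
  "steps": [-1,-2.3,2.6,0,0,0,0,-1,-2.3,2.6,0,0,0,0,-1,-2.3,2.6,0,0,0,0,-1,-2.2,2.6,0,0,0,0,-1,-2.2,2.4,0,0,0,0,-1,0,0,-2.0,0,0,0,-1,0,0,0,0,0,0]
}}

```text
t: 8.15
eef_pos: [0.4474, -0.0239, 0.1901]
tool_rot: [-0.0, 1.0, -0.009, -0.001]
contact_force: [-0.0, -1.1, 0.4]
gripper_width: -0.0
```

```bash
python3 - <<'E'
from h import *
o=status.get_obs(); print(o['eef_pos'],o['contact_force'],np.round(o['q'],2))
c=snap('wrist','w5.png')
E
```

```text
[ 0.44740624 -0.02394947  0.19011726] [-0.04949123 -1.06661685  0.36278549] [ 0.27  0.22 -0.39  2.12  0.11  0.82 -1.78]
```

View pics/w5.png

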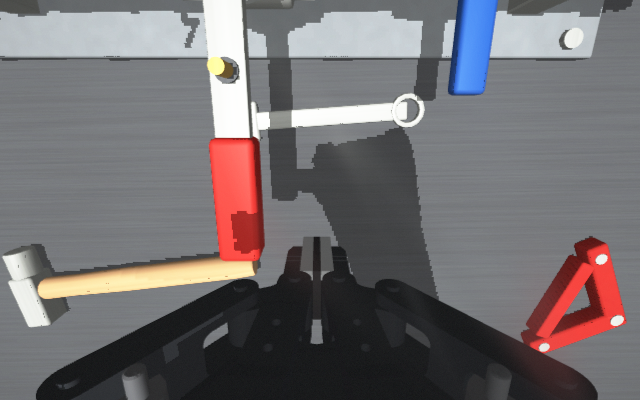

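Emit:
{"method": "move_arm", "body": {
  "steps": [-1,0,0,-2.5,0,0,0,-1,0,0,-1.5,0,0,0,-1,0,0,-0.4,0,0,0,-1,0,0,0,0,0,0]
}}

```text
t: 8.6
eef_pos: [0.4491, -0.0253, 0.1474]
tool_rot: [-0.0, 1.0, -0.011, -0.0]
contact_force: [0.5, -0.1, 0.6]
gripper_width: 0.001
```

```bash
python3 - <<'E'
from h import *
o=status.get_obs(); print(o['eef_pos'],o['contact_force'])
c=snap('wrist','w6.png')
E
```

```text
[ 0.44914244 -0.02528587  0.14736174] [ 0.47399575 -0.10031167  0.55827177]
```

View pics/w6.png

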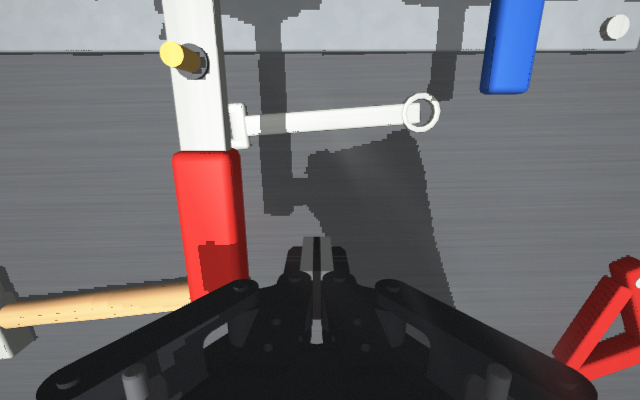

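Emit:
{"method": "move_arm", "body": {
  "steps": [-1,-0.1,0.8,-0.3,0,0,0,-1,0,0.8,0,0,0,0,-1,0,0.6,0,0,0,0,-1,0,0.5,0,0,0,0,-1,0,0.5,0,0,0,0]
}}

```text
t: 9.15
eef_pos: [0.4476, 0.0063, 0.1445]
tool_rot: [0.001, 1.0, -0.011, -0.0]
contact_force: [-1.0, -5.1, 3.6]
gripper_width: -0.003
```

Emit:
{"method": "move_arm", "body": {
  "steps": [-1,0.02,1.0,0,0,0,0,-1,0.14,1.2,0,0,0,0,-1,0.25,1.5,0,0,0,0]
}}

```text
t: 9.45
eef_pos: [0.4514, 0.0427, 0.1444]
tool_rot: [0.001, 1.0, -0.012, -0.0]
contact_force: [-0.4, -7.1, 2.6]
gripper_width: 0.003
```

```bash
cat >> h.py <<'E'
def levq(p,r=155):
    from scipy.optimize import minimize_scalar
    m=RM.T@(np.asarray(p)[:2]-S)*1000; k=m+[11,14.5]
    f=lambda q: (k@[np.sin(q),np.cos(q)]+13)
    from scipy.optimize import brentq
    q=brentq(f,-.3,1.9); return q, k@[-np.cos(q),np.sin(q)]
E
python3 - <<'E'
from h import *
o=status.get_obs(); print(o['eef_pos'],o['contact_force'],o['torque'],levq(o['eef_pos']))
E
```

```text
[0.45140726 0.04266112 0.14444699] [-0.4276865  -7.13754598  2.64793021] [-1.26982881 -0.00832212 -0.04808465] (0.2902270647477122, np.float64(155.30224594306435))
```

Emit:
{"method": "move_arm", "body": {
  "steps": [-1,0.44,1.49,0,0,0,0,-1,0.59,1.44,0,0,0,0,-1,0.73,1.37,0,0,0,0,-1,0.86,1.29,0,0,0,0]
}}

```text
t: 9.85
eef_pos: [0.4766, 0.0991, 0.1441]
tool_rot: [0.001, 1.0, -0.011, -0.002]
contact_force: [-4.2, -5.2, 4.3]
gripper_width: -0.001
```

```bash
python3 - <<'E'
from h import *
o=status.get_obs(); print(o['eef_pos'],o['contact_force'],o['torque'],levq(o['eef_pos']))
c=snap('wrist','w7.png')
E
```

```text
[0.47655409 0.09908939 0.14409624] [-4.15541515 -5.21900619  4.28473475] [-1.06662282  0.85105678  0.04129064] (0.688204492815444, np.float64(155.87979768025673))
```

View pics/w7.png

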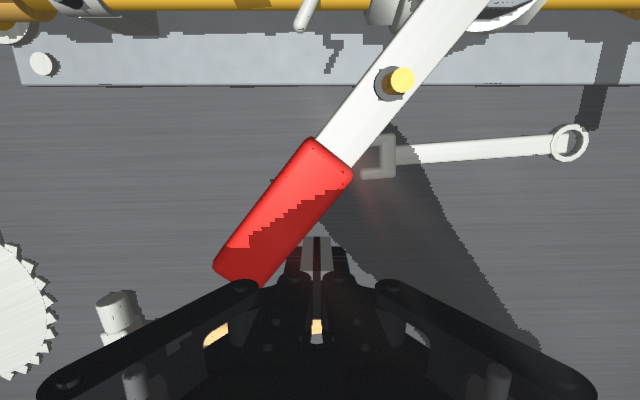

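Lever at about 0.69 rad, finger on the sleeve's closing face. Continuing.

Emit:
{"method": "move_arm", "body": {
  "steps": [-1,0.99,1.2,0,0,0,0,-1,1.1,1.1,0,0,0,0,-1,1.21,0.98,0,0,0,0,-1,1.3,0.85,0,0,0,0,-1,1.38,0.72,0,0,0,0]
}}

```text
t: 10.4
eef_pos: [0.5345, 0.149, 0.1434]
tool_rot: [0.001, 1.0, -0.01, -0.003]
contact_force: [-9.6, -0.7, 4.9]
gripper_width: -0.003
```

```bash
python3 - <<'E'
from h import *
o=status.get_obs(); print(o['eef_pos'],o['contact_force'],o['torque'],levq(o['eef_pos']))
c=snap('wrist','w8.png')
c=snap('top','t8.png'); a=cv2.imread('pics/t8.png');cv2.imwrite('pics/t8c.png',cv2.resize(a[80:280,220:480],None,fx=3,fy=3,interpolation=2))
E
```

```text
[0.53448667 0.14901932 0.14341366] [-9.56344933 -0.67180679  4.90306679] [-0.07704841  2.0513071   0.08277705] (1.1797236196554906, np.float64(156.99527431906097))
```

View pics/w8.png

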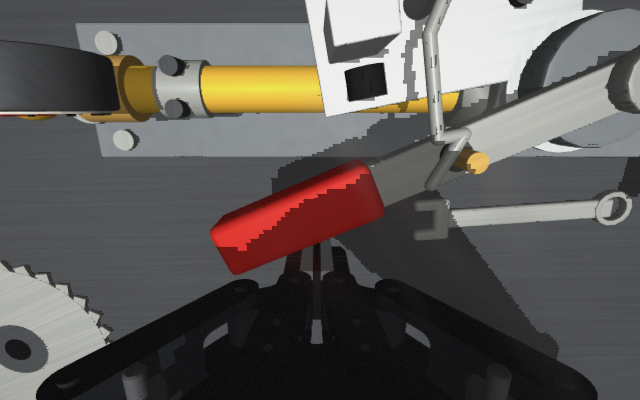

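View pics/t8c.png

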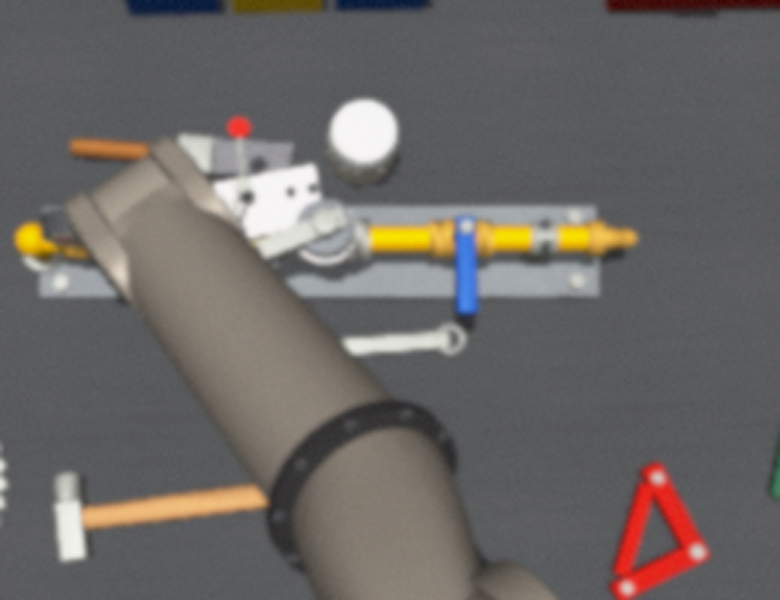

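Emit:
{"method": "move_arm", "body": {
  "steps": [-1,0.45,0.2,0,0,0,0,-1,0.45,0.18,0,0,0,0,-1,0.45,0.16,0,0,0,0,-1,0.4,0.12,0,0,0,0]
}}

```text
t: 10.9
eef_pos: [0.5512, 0.1562, 0.1433]
tool_rot: [0.0, 1.0, -0.01, -0.004]
contact_force: [-11.8, 1.5, 4.1]
gripper_width: -0.001
```

```bash
cat > q.py <<'E'
from h import *
o=status.get_obs(); print(np.round(o['eef_pos'],4),np.round(o['contact_force'],2),np.round(o['torque'],2),levq(o['eef_pos']))
E
python3 q.py
```

```text
[0.5512 0.1562 0.1433] [-11.8    1.45   4.09] [0.41 2.26 0.1 ] (1.295158503485685, np.float64(157.18453450802133))
```

Emit:
{"method": "move_arm", "body": {
  "steps": [-1,0.2,0.05,0,0,0,0,-1,0.2,0.05,0,0,0,0,-1,0.2,0.05,0,0,0,0]
}}

```text
t: 11.2
eef_pos: [0.5571, 0.1582, 0.1433]
tool_rot: [-0.0, 1.0, -0.009, -0.004]
contact_force: [-11.2, 2.1, 3.4]
gripper_width: 0.003
```

Emit:
{"method": "move_arm", "body": {
  "steps": [-1,0.2,0.05,0,0,0,0,-1,0.2,0.04,0,0,0,0]
}}

```text
t: 11.4
eef_pos: [0.5611, 0.1594, 0.1434]
tool_rot: [-0.0, 1.0, -0.009, -0.004]
contact_force: [-10.7, 2.7, 3.3]
gripper_width: -0.002
```

```bash
python3 q.py
```

```text
[0.5611 0.1594 0.1434] [-10.69   2.72   3.33] [0.68 2.2  0.08] (1.3611808237363245, np.float64(157.33461699947696))
```

Emit:
{"method": "move_arm", "body": {
  "steps": [-1,0.2,0.03,0,0,0,0,-1,0.2,0.03,0,0,0,0]
}}

```text
t: 11.6
eef_pos: [0.5651, 0.1604, 0.1434]
tool_rot: [-0.001, 1.0, -0.009, -0.004]
contact_force: [-11.2, 4.2, 3.6]
gripper_width: 0.0
```

Emit:
{"method": "move_arm", "body": {
  "steps": [-1,0.2,0.03,0,0,0,0]
}}

```text
t: 11.7
eef_pos: [0.567, 0.161, 0.1434]
tool_rot: [-0.001, 1.0, -0.009, -0.004]
contact_force: [-10.7, 4.8, 3.2]
gripper_width: -0.002
```

Emit:
{"method": "move_arm", "body": {
  "steps": [-1,0.15,0.03,0,0,0,0]
}}

```text
t: 11.8
eef_pos: [0.5685, 0.1613, 0.1434]
tool_rot: [-0.001, 1.0, -0.009, -0.004]
contact_force: [-10.9, 4.7, 4.1]
gripper_width: 0.001
```

```bash
cat > l.py <<'E'
from h import *
import sys
c=snap('wrist',sys.argv[1])
E
python3 q.py; python3 l.py w9.png
```

```text
[0.5685 0.1613 0.1434] [-10.87   4.69   4.08] [0.97 2.27 0.13] (1.4092696489093677, np.float64(157.39973929776207))
```

View pics/w9.png

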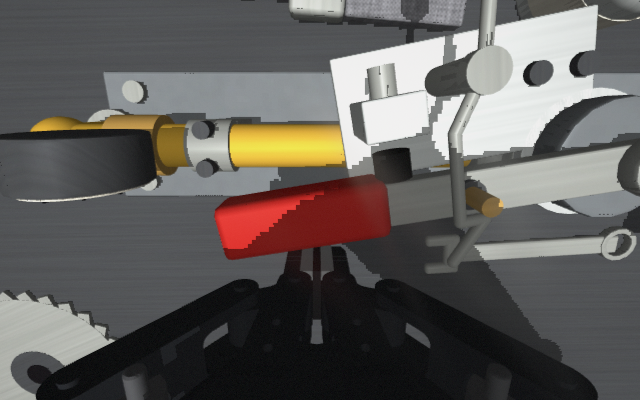

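Emit:
{"method": "move_arm", "body": {
  "steps": [-1,0.2,0.02,0,0,0,0,-1,0.2,0.02,0,0,0,0]
}}

```text
t: 12.05
eef_pos: [0.5714, 0.162, 0.1433]
tool_rot: [-0.001, 1.0, -0.009, -0.005]
contact_force: [-17.0, 5.1, 8.3]
gripper_width: -0.001
```

Emit:
{"method": "move_arm", "body": {
  "steps": [-1,0.15,0.0,0,0,0,0]
}}

```text
t: 12.15
eef_pos: [0.5721, 0.1622, 0.1432]
tool_rot: [-0.0, 1.0, -0.009, -0.006]
contact_force: [-18.9, 4.1, 9.2]
gripper_width: -0.002
```

Emit:
{"method": "move_arm", "body": {
  "steps": [-1,0.15,0.0,0,0,0,0]
}}

```text
t: 12.25
eef_pos: [0.5729, 0.1624, 0.1433]
tool_rot: [-0.0, 1.0, -0.008, -0.006]
contact_force: [-20.4, 3.8, 10.6]
gripper_width: -0.0
```

```bash
python3 q.py; python3 l.py w10.png
```

```text
[0.5729 0.1624 0.1433] [-20.36   3.76  10.59] [1.05 4.37 0.16] (1.4376993745406645, np.float64(157.50574674420162))
```

View pics/w10.png

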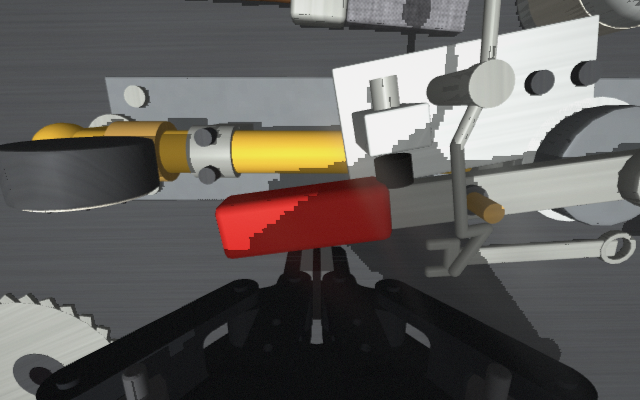

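Emit:
{"method": "move_arm", "body": {
  "steps": [-1,-0.2,0,0,0,0,0,-1,-0.2,0,0,0,0,0,-1,-0.1,0,0,0,0,0]
}}

```text
t: 12.6
eef_pos: [0.5699, 0.1617, 0.1434]
tool_rot: [-0.001, 1.0, -0.009, -0.004]
contact_force: [-10.8, 3.5, 4.0]
gripper_width: -0.002
```

```bash
python3 q.py; python3 l.py w11.png; python3 -c "
import cv2
a=cv2.imread('pics/w11.png');cv2.imwrite('pics/w11c.png',cv2.resize(a[100:300,360:620],None,fx=3,fy=3,interpolation=2))"
```

```text
[0.5699 0.1617 0.1434] [-10.79   3.53   3.98] [0.86 2.26 0.12] (1.418362197910634, np.float64(157.43091445915815))
```

View pics/w11c.png

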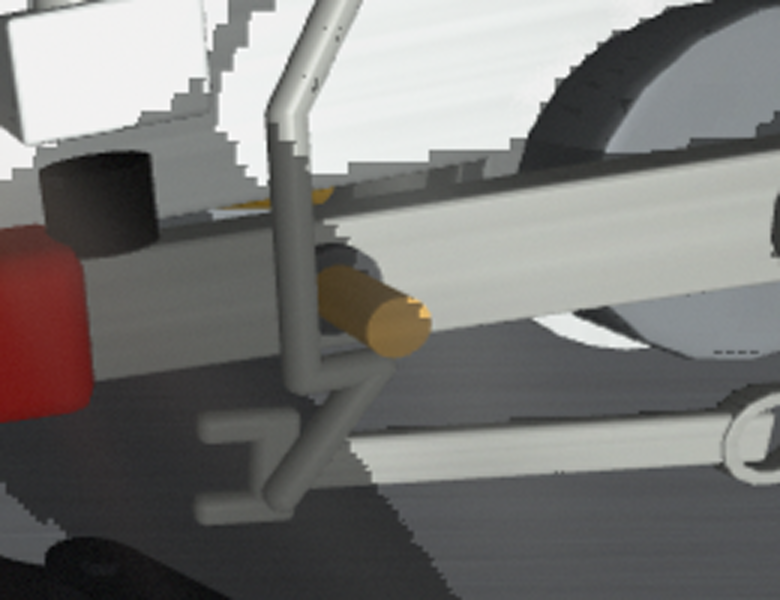

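Emit:
{"method": "move_arm", "body": {
  "steps": [-1,-0.1,0,0,0,0,0,-1,-0.1,0,0,0,0,0,-1,-0.1,0,0,0,0,0]
}}

```text
t: 12.95
eef_pos: [0.5676, 0.1612, 0.1434]
tool_rot: [-0.0, 1.0, -0.009, -0.003]
contact_force: [-11.0, 1.9, 3.6]
gripper_width: -0.003
```

Emit:
{"method": "move_arm", "body": {
  "steps": [-1,-0.1,0,0,0,0,0,-1,-0.1,0,0,0,0,0]
}}

```text
t: 13.15
eef_pos: [0.5657, 0.1608, 0.1434]
tool_rot: [-0.0, 1.0, -0.009, -0.003]
contact_force: [-9.6, 2.7, 2.5]
gripper_width: 0.001
```

```bash
python3 q.py
```

```text
[0.5657 0.1608 0.1434] [-9.6   2.72  2.48] [0.49 2.03 0.06] (1.3914062202704778, np.float64(157.47962289675314))
```

Emit:
{"method": "move_arm", "body": {
  "steps": [-1,-0.1,0,0,0,0,0,-1,-0.1,0,0,0,0,0]
}}

```text
t: 13.35
eef_pos: [0.5641, 0.1604, 0.1434]
tool_rot: [-0.0, 1.0, -0.01, -0.003]
contact_force: [-7.9, 1.3, 2.0]
gripper_width: -0.001
```

Emit:
{"method": "move_arm", "body": {
  "steps": [-1,-0.1,0,0,0,0,0]
}}

```text
t: 13.45
eef_pos: [0.5636, 0.1603, 0.1434]
tool_rot: [-0.0, 1.0, -0.01, -0.003]
contact_force: [-6.5, 1.1, 1.2]
gripper_width: -0.006
```

```bash
python3 q.py; python3 l.py w12.png; python3 -c "
import cv2
a=cv2.imread('pics/w12.png');cv2.imwrite('pics/w12c.png',cv2.resize(a[100:300,360:620],None,fx=3,fy=3,interpolation=2))"
```

```text
[0.5636 0.1603 0.1434] [-6.45  1.1   1.18] [0.38 1.34 0.04] (1.377456892798836, np.float64(157.50366777289352))
```

View pics/w12c.png

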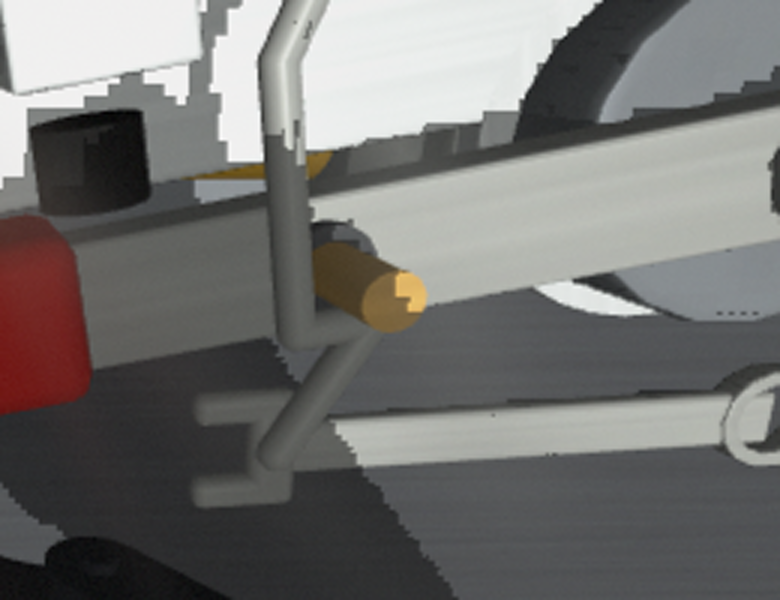

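Stud resting on the hook and pull falling. Ease on.

Emit:
{"method": "move_arm", "body": {
  "steps": [-1,-0.1,0,0,0,0,0,-1,-0.1,0,0,0,0,0]
}}

```text
t: 13.7
eef_pos: [0.5627, 0.1599, 0.1436]
tool_rot: [-0.0, 1.0, -0.01, -0.002]
contact_force: [-3.4, 1.2, -1.7]
gripper_width: 0.002
```

Emit:
{"method": "move_arm", "body": {
  "steps": [-1,-0.1,0,0,0,0,0,-1,-0.1,0,0,0,0,0]
}}

```text
t: 13.9
eef_pos: [0.5625, 0.1591, 0.1441]
tool_rot: [-0.0, 1.0, -0.011, -0.0]
contact_force: [-1.1, 0.6, -0.7]
gripper_width: -0.003
```

```bash
python3 q.py
```

```text
[0.5625 0.1591 0.1441] [-1.12  0.65 -0.73] [0.1  0.4  0.04] (1.3691915565761252, np.float64(156.63347096366374))
```

Pull is down to nearly nothing with the position steady; withdraw slowly.

Emit:
{"method": "move_arm", "body": {
  "steps": [-1,-0.2,0,0,0,0,0,-1,-0.2,0,0,0,0,0,-1,-0.3,0,0,0,0,0,-1,-0.5,0,0,0,0,0]
}}

```text
t: 14.3
eef_pos: [0.5512, 0.1587, 0.1445]
tool_rot: [-0.0, 1.0, -0.011, 0.001]
contact_force: [0.0, -0.6, -0.2]
gripper_width: -0.001
```

```bash
python3 q.py; python3 l.py w13.png
```

```text
[0.5512 0.1587 0.1445] [ 0.   -0.63 -0.24] [ 0.02  0.03 -0.03] (1.298796224754127, np.float64(159.65111196016477))
```

View pics/w13.png

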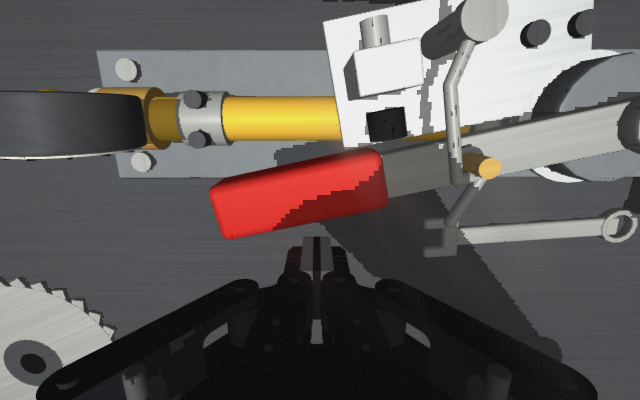

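The lever stays on the hook with the finger about 11 mm clear of the sleeve. Withdraw and rise.

Emit:
{"method": "move_arm", "body": {
  "steps": [-1,-1.5,0,0,0,0,0,-1,-2,0,0,0,0,0,-1,-1,0,1,0,0,0,-1,0,0,3,0,0,0,-1,0,0,4,0,0,0,-1,0,-1,4,0,0,0,-1,0,-3,3,0,0,0,-1,0,-3,2,0,0,0]
}}

```text
t: 15.15
eef_pos: [0.5066, 0.0891, 0.318]
tool_rot: [-0.001, 1.0, -0.01, 0.002]
contact_force: [1.0, -0.3, 0.3]
gripper_width: 0.002
```

Emit:
{"method": "move_arm", "body": {
  "steps": [-1,0,-4,0,0,0,0,-1,0,-4,0,0,0,0,-1,0,-4,0,0,0,0,-1,0,-4,0,0,0,0,-1,0,0,0,0,0,0,-1,0,0,0,0,0,0]
}}

```text
t: 15.75
eef_pos: [0.5058, -0.0718, 0.315]
tool_rot: [-0.0, 1.0, -0.012, 0.001]
contact_force: [0.6, 0.9, 0.1]
gripper_width: -0.0
```

```bash
python3 q.py; python3 l.py w14.png; python3 - <<'E'
from h import *
a=snap('side','s14.png')['pixels'][90:290,200:460,::-1]
cv2.imwrite('pics/s14c.png',cv2.resize(a,None,fx=3,fy=3,interpolation=2))
E
```

```text
Traceback (most recent call last):
  File "q.py", line 2, in <module>
    o=status.get_obs(); print(np.round(o['eef_pos'],4),np.round(o['contact_force'],2),np.round(o['torque'],2),levq(o['eef_pos']))
                                                                                                              ~~~~^^^^^^^^^^^^^^
  File "h.py", line 32, in levq
    q=brentq(f,-.3,1.9); return q, k@[-np.cos(q),np.sin(q)]
ValueError: f(a) and f(b) must have different signs
```

View pics/w14.png

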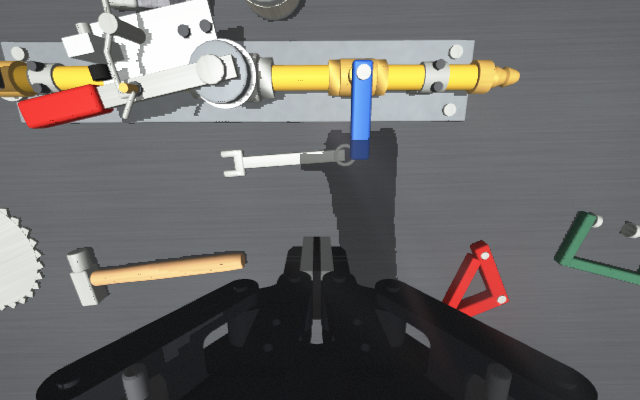

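View pics/s14c.png

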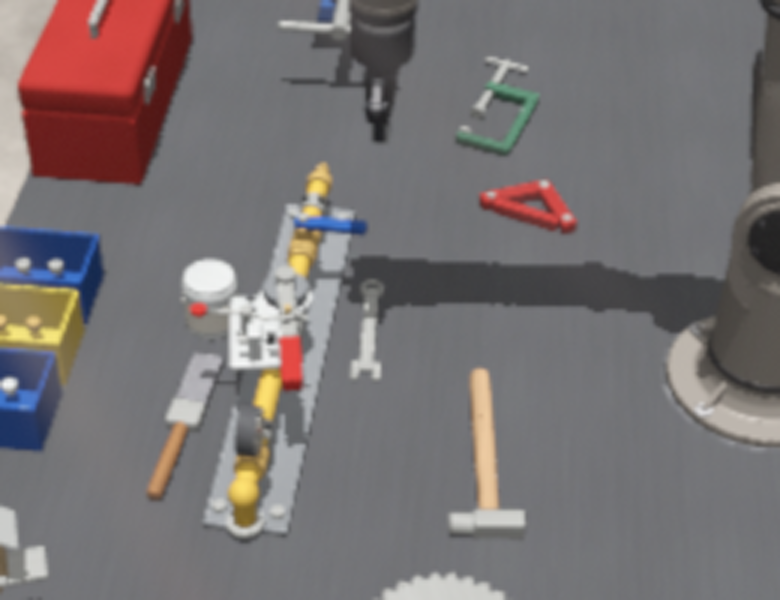

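The wrist view shows the lever hooked, with the stud at about (125,88) and the grip at (62,106). The cock is square to the pipe, from (362,70) to (360,150). The spanner, hammer, magnet, clamp, tin and brush are where they were, and the arm is clear.

```bash
python3 -c "
from station import order; print(order.hand_in())"
```

```text
the job is handed in; nothing more can be done
None
```

The job is done and handed in at about 16 s. The outlet cock is fully shut, and the lever is hooked on the catch with the hand off it.

- **Cock:** I pushed it round with shut fingers to its end stop. There it took 14 N without moving further, and the picture shows it square to the pipe.
- **Lever:** I pushed it round on its closing side until the stop pad was felt at about 1.42 rad. I then eased it back 1–2 mm at a time until the pull fell from about 11 N to 1 N, at about 1.37 rad.
- **Last checks:** After I backed away, the stud stayed on the hook and the force read about zero. The last wrist and side pictures show the lever hooked and the loose things in view where they were. The saw blade was only partly in view, the offcut was not in view, and I compared neither by measurement.
- **Pad load:** I went a little further onto the pad than I meant to. The peak was about 20 N at the finger, roughly 9–10 N over the spring's pull. From the finger's travel I put the pad's squeeze at about 2.1 mm; from the force it was about 2.4 mm. Both are under the 2.5 mm limit, but I could not measure the squeeze directly.

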